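# Find the rocking foot of the weighing platform and press its shim home

### The arm

A 6-joint arm with a two-finger parallel gripper is mounted at the origin on the work surface. World frame = base frame: x ahead of the robot, y to its left, z up, the work surface at z = 0. Lengths are in mm, angles in rad, forces in N, time in s.
With the tool pointing down it reaches from about 225 to 725 mm from the base axis. Payload 3.1 kg.
Tool frame: the origin (TCP) lies between the finger pads; the fingertips stand 17 mm ahead of it and the grasp point (between the pads) lies 2 mm behind it (env.finger_overhang is the distance from the TCP to the fingertips, in mm); z points along the fingers, y is the line along which they close (so a half turn about z gives the same grasp; the last joint's range is limited). The gripper opens to 85 mm and grips with 20 to 120 N. Pads are 22 mm wide; open, the fingers measure 114 mm over their backs; the gripper's body (76 mm by 85 mm) begins 54 mm behind the grasp point. The pads swing forward as they close: fully open they stand 13 mm farther back than shut.
Start: joints at [-1.278, 0.048, 0.099, 1.622, 0, 1.443], TCP at [214.442, -479.199, 248.312] pointing down, gripper open.
Joint ranges: [-2.91, 2.91], [-0.99, 1.94], [-1.21, 1.42], [-2.12, 2.29], [-1.49, 1.47], [-3.14, 3.14]. Speed limits (rad/s): [2.79, 2.79, 3.14, 3.14, 3.14, 3.14].

### API

Orientations are given as a rotation vector (axis times angle).
In Python, from plant import env gives the robot as it stands.
- The arm moves only by the tool arm_command, never from a script. Its argument "targets" is a list of rows, each a list of 7 numbers: the turn, a rotation vector about the tool's x, y, z scaled (see below), then the shift along the tool's x, y, z scaled (see below), then the opening, from -1 (shut) to 1 (fully open). In form: [[rx, ry, rz, x, y, z, fingers], ...]. A call has 1 to 12 rows; each row shifts and turns the commanded pose from where the row before left it, along the tool's axes as they then stand; what a row does not reach is not made up. The controller multiplies each number of a shift by 20 cm and each number of a turn by 1.5 rad. A row lasts 1/10 s, in which the tool goes at most 50 mm and 8.59 degrees, less where a joint would pass 70% of its speed; a pose out of reach is approached as far as the arm can. A call with a number of a shift or a turn outside -1 to 1 is refused whole. A call with a gripper value outside its range is refused whole. The fingers move at their own pace and stop on an object; the grip force is fixed at half the most. Time passes only in rows, so rows that do not move let the fingers close. It gives the time, the measured TCP pose, the force, the opening and the grip force at its end, in the units of the state.
- env.get_state(): the state, without advancing time (a new reading comes with each control period).
- env.camera(name): name is "scene" or "top" or "wrist"; returns (picture, depth): 400x640x3 uint8, red, green, blue; 400x640 float32, mm along the optical axis (not along the pixel's ray), 0 where there is no reading.
- env.camera_info(name): a dict with "fx", "fy", "cx", "cy" (pixels), "rvec" (rotation vector, rad) and "tvec" (3), from world to camera coordinates, as OpenCV has them. Camera axes: x right, y down, z forward; pixel columns grow to the right and rows downward; lengths in mm; the calibration is good to about 2 mm. A picture is of the moment at which its call begins: read the wrist's pose just before it. camera_info takes no time and is no camera call; for the wrist camera it gives the pose at the moment of the call.
- env.job_done(): hands the job in; it is judged then, once.
The state is a dict: "time_s": time; "joint_pos": joint angles; "joint_velocities": joint speeds; "effort": joint torques, N m; "eef_pos": TCP position; "tool_rot": TCP orientation; "wrist_force": force on the tool from outside, world axes, zero at the start; "moment": the same for the moment, N m; "grip_width": finger opening in mm; "grasp_force": force on a finger pad.
Only numpy, scipy, OpenCV 4.12 (cv2) and the standard library are available. Lean on these libraries where they do the work, as an engineer would, in place of code of your own. Each camera call takes 0.05 s, during which the arm holds its last target. There are 200 camera calls.

### The job

The stone weighing platform rocks because one of its four feet has a loose shim. Press down on the lugs over the feet with the fingertips to find the one that gives, then, still only pushing with the fingers, press that foot's orange wedge shim in by its tab until it lies tight under the foot. Leave the other three shims alone, do not lift or shift the platform, and leave the brass weight, jar and flask where they stand.

Things in the scene. Friction and masses are not known exactly. Their poses are not given: they have to be found in the camera images.
- platform: Weighing platform, 7 kg, loose on four mounts: stone slab 230 x 225 x 30 mm on a grey steel frame. Origin: its centre, 18 mm above the bench (undersides of the feet); x away from the robot, y left, z up. Four steel lugs (50 mm in x, 8 mm thick) stick out 80 mm beyond the slab at its left and right; the slab's top is 30 mm above theirs. Domed feet under them at x = +-95, y = +-158 mm.
- mat: Fixed grey bench mat, 420 x 480 x 2 mm, under the platform, same centre and yaw; origin under its centre. On it, under each foot, a dark steel mount (72 mm wide, floor 6 mm above the bench, reaching 80 mm from the foot's centre to -x) with two soft rubber buffers and an orange wedge shim. Where the shim is loose the foot dips some 2 mm at 6 N, 3.5 to 5 mm at 10 N, and springs back; the others give under 1 mm.
- foot_near_left (a point): Top of the lug over the foot nearest the robot, on its left (+y), 39 to 40 mm above the bench; press down here. Its shim lies on the line from here along the platform's -x: orange, 24 mm wide, ending in an upright tab, 5 mm thick, top 37 mm above the bench. At the start the tab's outer face is 55 to 72 mm from the foot's centre, loose or not; in front of it 35 mm or more are free.
- foot_near_right (a point): Top of the lug over the foot nearest the robot, on its right (-y), 39 to 40 mm above the bench; press down here. Its shim lies on the line from here along the platform's -x: orange, 24 mm wide, ending in an upright tab, 5 mm thick, top 37 mm above the bench. At the start the tab's outer face is 55 to 72 mm from the foot's centre, loose or not; in front of it 35 mm or more are free.
- foot_far_left (a point): Top of the lug over the foot far from the robot, on its left (+y), 39 to 40 mm above the bench; press down here. Its shim lies on the line from here along the platform's -x: orange, 24 mm wide, ending in an upright tab, 5 mm thick, top 37 mm above the bench. At the start the tab's outer face is 55 to 72 mm from the foot's centre, loose or not; in front of it 35 mm or more are free.
- foot_far_right (a point): Top of the lug over the foot far from the robot, on its right (-y), 39 to 40 mm above the bench; press down here. Its shim lies on the line from here along the platform's -x: orange, 24 mm wide, ending in an upright tab, 5 mm thick, top 37 mm above the bench. At the start the tab's outer face is 55 to 72 mm from the foot's centre, loose or not; in front of it 35 mm or more are free.
- loose_shim (a joint): Slide of the loose shim in m, whichever foot it belongs to (not told). It grows as the tab is pushed level along the platform's +x: 0 to 0.007 at the start, tight under the foot at 0.028 to 0.033. It slides with about 3 N, is tight when it pushes back with some 10 N, and stays where it is left. Slope 1 in 6. When a loose foot dips, the diagonally opposite foot rises.
- set_shim_1 (a joint): Slide of one of the three shims that are already tight (which foot is not told), in m: 0 at the start, grows along the platform's +x.
- set_shim_2 (a joint): Slide of one of the three shims that are already tight (which foot is not told), in m: 0 at the start, grows along the platform's +x.
- set_shim_3 (a joint): Slide of one of the three shims that are already tight (which foot is not told), in m: 0 at the start, grows along the platform's +x.
- weight: Brass 100 g calibration weight with a knob, 24 mm across, 46 mm tall, standing upright on the stone slab; origin at the centre of its underside. Leave alone.
- jar: Amber sample jar with a red lid, 64 mm across, 85 mm tall, on the bench to the left of the platform; origin at the centre of its underside. Leave alone.
- flask: Clear conical flask, 74 mm across, 91 mm tall, on the bench to the right of the platform; origin at the centre of its underside. Leave alone.
There are look-alikes about, which are no part of the job. What is shaped like the part that bears set_shim_3 but purple is not meant.

How it is judged:
By the outcome, as a careful person would: the job done as asked, in the order asked, and still so for the second after the job is handed in, with the robot touching nothing.
It also fails if it takes over 67 s, if anything falls off the work surface, if the arm or the gripper's body presses on something with over 40 N, if the wrist force passes 120 N, or if a joint passes its speed limit or range.

## Working session

There is one attempt and no reset: what is moved stays moved. The work goes in short steps, Python scripts to look and compute and a tool call to move; the robot and the scene stay as the last step left them, time stands still between calls to the robot, and variables do not carry over. Pictures are saved under pics/ and viewed, at most 10 in all, crops included, and the job is handed in when it is done.

Besides the shell and the picture viewer there is one more tool, called after ">>>" as name(argument=value, ...), one argument or row to a line, values as JSON. arm_command: Moves the arm, as the interface text tells. Shifts and turns lie within -1 to 1; 1 stands for 20 cm of shift or 1.5 rad of turn. Its arguments: {"type":"object","properties":{"targets":{"type":"array"}},"required":["targets"]}

```bash
ls; mkdir -p pics; cat > h.py <<'E'
import numpy as np, cv2
from plant import env
from scipy.spatial.transform import Rotation as R
def snap(n,f):
    i=env.camera_info(n); p,d=env.camera(n)
    cv2.imwrite('pics/%s.png'%f,p[:,:,::-1]); np.savez('pics/%s.npz'%f,d=d,p=p,**{k:np.array(i[k]) for k in i}); return p,d,i
def world(f,u,v,z=None):
    a=np.load('pics/%s.npz'%f); Rm=R.from_rotvec(a['rvec']).as_matrix(); t=a['tvec'].ravel()
    r=np.array([(u-a['cx'])/a['fx'],(v-a['cy'])/a['fy'],1.])
    c=-Rm.T@t; w=Rm.T@r
    s=float(a['d'][int(round(v)),int(round(u))]) if z is None else (z-c[2])/w[2]
    return c+w*s
E
python3 - <<'E'
from h import *
print(env.get_state())
snap('top','top1');snap('scene','sc1')
E
```

```text
pics
{'time_s': 0.0, 'joint_pos': array([-1.27781095e+00,  4.87089232e-02,  9.75638630e-02,  1.62201291e+00,
        4.19561793e-05,  1.44300025e+00]), 'joint_velocities': array([-3.64719971e-05, -6.03398639e-04,  1.89965721e-03, -7.99248186e-04,
        2.76985788e-04,  4.30592933e-04]), 'effort': array([ 2.28926655e-05, -3.38781738e+01,  3.20015180e+01,  2.00696691e-02,
       -5.97943199e-05,  2.92987330e-06]), 'eef_pos': array([ 214.27980947, -478.63702864,  247.12185633]), 'tool_rot': array([-3.07001355e+00, -6.55604247e-01,  2.40189362e-04]), 'wrist_force': array([ 0.1429838 , -0.08349391, -0.85130145]), 'moment': array([-0.05395676, -0.0736938 , -0.0166194 ]), 'grasp_force': 0.0, 'grip_width': 85.61890092176218}
```

View pics/top1.png

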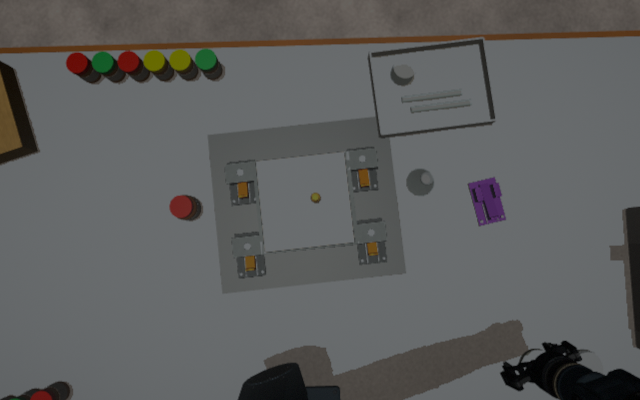

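View pics/sc1.png

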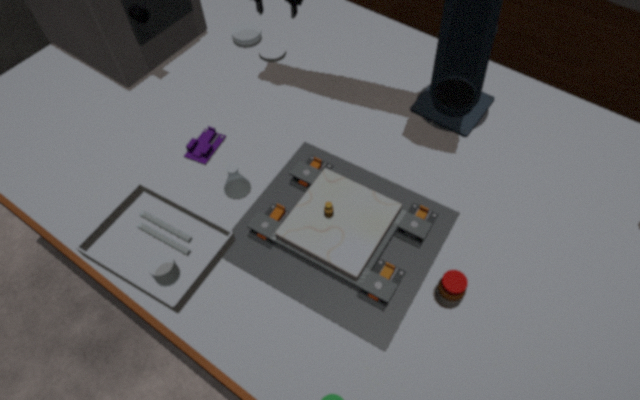

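The top view shows the platform with lugs and foot marks at about FL (240,173), FR (362,158), NL (247,246) and NR (370,233). The orange shims sit below each one in the image, the jar is at (181,207), the flask at (420,181) and the weight at (316,197). The purple look-alike at (487,201) is not meant. I'll enlarge the platform.

```bash
python3 - <<'E'
from h import *
p=cv2.imread('pics/top1.png')[140:290,200:400]
p=cv2.convertScaleAbs(p,alpha=1.6)
cv2.imwrite('pics/top1c.png',cv2.resize(p,None,fx=4,fy=4,interpolation=cv2.INTER_CUBIC))
for n,(u,v) in dict(FL=(240,173),FR=(362,158),NL=(247,246),NR=(370,233),slab=(306,220),jar=(181,207),wt=(316,197)).items():
    print(n,world('top1',u,v).round(1), world('top1',u,v,39.5).round(1))
i=np.load('pics/top1.npz');print(i['fx'])
E
```

```text
FL [644.1 143.2  38.3] [643.9 143.1  39.5]
FR [ 673.4 -171.    42.9] [ 673.9 -171.3   39.5]
NL [456.9 128.3  38.1] [456.9 128.1  39.5]
NR [ 481.  -184.7   41.9] [ 481.  -184.9   39.5]
slab [517.6 -24.   66.8] [518.6 -23.2  39.5]
jar [557.4 281.7  87.2] [560.7 295.   39.5]
wt [570.2 -50.8 117.8] [576.6 -50.3  39.5]
497.43164638806877
```

View pics/top1c.png

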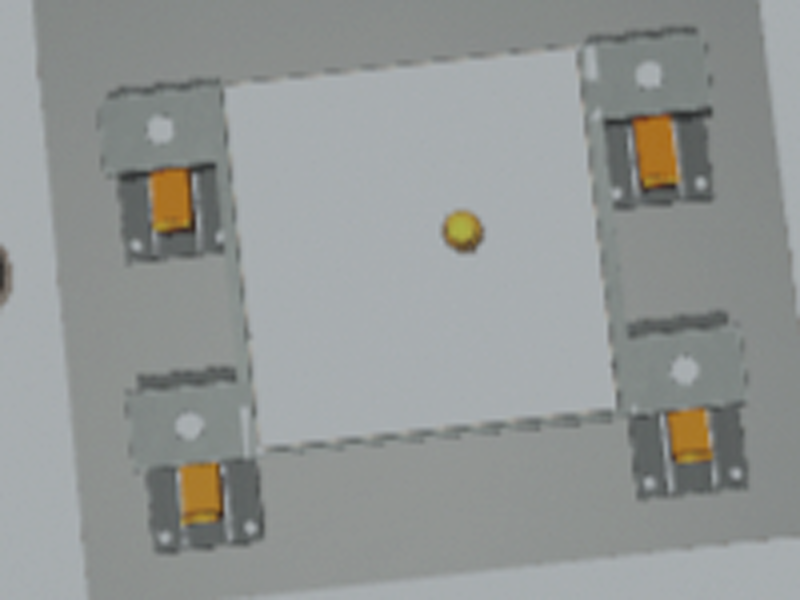

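The crop puts the foot marks at full-frame FL (240,172.3), FR (362.3,158.5), NL (247.3,246.5) and NR (371,232.5). Each has an orange tab below it. I'll fit the platform pose to these.

```bash
cat >> h.py <<'E'
PL=np.array([[95,158],[95,-158],[-95,158],[-95,-158.]]);N=['FL','FR','NL','NR']
def fit():
    W=np.array([world('top1',u,v,39.5)[:2] for u,v in [(240,172.25),(362.25,158.5),(247.25,246.5),(371,232.5)]])
    c=W.mean(0);H=PL.T@(W-c);a=np.arctan2(H[0,1]-H[1,0],H[0,0]+H[1,1])
    Rm=np.array([[np.cos(a),-np.sin(a)],[np.sin(a),np.cos(a)]]);return c,a,Rm,W
def tip(): 
    s=env.get_state();return s,R.from_rotvec(s['tool_rot']).as_matrix()
E
python3 - <<'E'
from h import *
c,a,Rm,W=fit();F=PL@Rm.T+c
print(c,a,(W-F).round(1));print(F.round(1))
s,M=tip();print(M.round(3),s['eef_pos'])
x=M[:,0];print('tool x yaw',np.arctan2(x[1],x[0]),'err',np.arctan2(x[1],x[0])-a)
for n,q in dict(FL=(170,229,185,183),FR=(657,186,657,125),NL=(201,521,201,470),NR=(689,460,689,415)).items():
    w=world('top1',200+q[0]/4,140+q[1]/4,37)[:2];print(n,'tab outer top edge, platform',(Rm.T@(w-c)).round(1), 'from foot',(Rm.T@(w-c)-PL[N.index(n)]).round(1))
E
```

```text
[564.08092735 -22.22105496] 0.08373813348930484 [[ 0.3 -0.1]
 [ 0.7 -0.2]
 [-0.6  0.2]
 [-0.4  0.1]]
[[ 645.5  143.2]
 [ 672.  -171.7]
 [ 456.2  127.3]
 [ 482.6 -187.6]]
[[ 0.913  0.409 -0.001]
 [ 0.409 -0.913  0.002]
 [ 0.    -0.002 -1.   ]] [ 214.30558615 -478.67900717  247.20542653]
tool x yaw 0.4208261584985312 err 0.3370880250092264
FL tab outer top edge, platform [ 30.8 158.2] from foot [-64.2   0.2]
FR tab outer top edge, platform [  23.4 -155. ] from foot [-71.6   3. ]
NL tab outer top edge, platform [-156.   157.1] from foot [-61.   -0.9]
NR tab outer top edge, platform [-152.3 -154.4] from foot [-57.3   3.6]
```

>>> arm_command(
  targets=[
    [0, 0, 0.075, 0, 0, 0, -1],
    [0, 0, 0.075, 0, 0, 0, -1],
    [0, 0, 0.075, 0, 0, 0, -1],
    [0, 0, 0, 0.162, -0.149, 0, -1],
    [0, 0, 0, 0.162, -0.149, 0, -1],
    [0, 0, 0, 0.162, -0.149, 0, -1],
    [0, 0, 0, 0.162, -0.149, 0, -1],
    [0, 0, 0, 0.162, -0.149, 0.05, -1],
    [0, 0, 0, 0.162, -0.149, 0.1, -1],
    [0, 0, 0, 0.162, -0.149, 0.1, -1],
    [0, 0, 0, 0.162, -0.149, 0.1, -1],
    [0, 0, 0, 0.162, -0.149, 0.1, -1],
  ],
)

```text
time_s: 1.3
eef_pos: [483.4, -186.0, 157.1]
tool_rot: [-3.139, -0.131, 0.001]
wrist_force: [0.4, -0.6, 0.0]
grip_width: 0.1
grasp_force: 0.0
```

```bash
cat >> h.py <<'E'
def rep():
    c,a,Rm,_=fit();s,M=tip();p=s['eef_pos'];q=Rm.T@(p[:2]-c);x=M[:,0]
    print('t %.2f'%s['time_s'],'plat',q.round(1),'tipz %.1f'%(p[2]-17),'yawerr %.3f'%(np.arctan2(x[1],x[0])-a),'tilt',M[:,2].round(3),'F',s['wrist_force'].round(2),'w %.1f'%s['grip_width'])
E
python3 -c "from h import *;rep()"
```

```text
t 1.30 plat [ -94.1 -156.4] tipz 140.1 yawerr -0.000 tilt [-0.  0. -1.] F [ 0.45 -0.59  0.03] w 0.1
```

>>> arm_command(
  targets=[
    [0, 0, 0, -0.005, 0.008, 0.15, -1],
    [0, 0, 0, 0, 0, 0.15, -1],
    [0, 0, 0, 0, 0, 0.15, -1],
    [0, 0, 0, 0, 0, 0.03, -1],
    [0, 0, 0, 0, 0, 0, -1],
    [0, 0, 0, 0, 0, 0, -1],
  ],
)

```text
time_s: 1.9
eef_pos: [482.6, -189.9, 63.7]
tool_rot: [3.138, 0.13, 0.003]
wrist_force: [-0.3, 0.1, 0.4]
grip_width: 0.0
grasp_force: 0.0
```

```bash
python3 -c "from h import *;rep()"
```

```text
t 1.90 plat [ -95.2 -160.3] tipz 46.7 yawerr -0.001 tilt [ 0.002 -0.001 -1.   ] F [-0.32  0.15  0.4 ] w 0.0
```

>>> arm_command(
  targets=[
    [0, 0, 0, 0, 0, 0.015, -1],
    [0, 0, 0, 0, 0, 0.015, -1],
    [0, 0, 0, 0, 0, 0, -1],
    [0, 0, 0, 0, 0, 0, -1],
  ],
)

```text
time_s: 2.3
eef_pos: [482.0, -189.5, 56.7]
tool_rot: [3.139, 0.131, 0.001]
wrist_force: [0.5, 0.7, -0.1]
grip_width: -0.1
grasp_force: 0.0
```

>>> arm_command(
  targets=[
    [0, 0, 0, 0, 0, 0.01, -1],
    [0, 0, 0, 0, 0, 0, -1],
    [0, 0, 0, 0, 0, 0, -1],
  ],
)

```text
time_s: 2.6
eef_pos: [482.2, -189.6, 56.1]
tool_rot: [3.138, 0.131, 0.002]
wrist_force: [-3.3, 1.5, 6.8]
grip_width: -0.1
grasp_force: 3.5
```

>>> arm_command(
  targets=[
    [0, 0, 0, 0, 0, 0.01, -1],
    [0, 0, 0, 0, 0, 0, -1],
    [0, 0, 0, 0, 0, 0, -1],
  ],
)

```text
time_s: 2.9
eef_pos: [482.3, -189.6, 55.9]
tool_rot: [3.138, 0.131, 0.002]
wrist_force: [-5.6, 2.7, 15.1]
grip_width: 0.2
grasp_force: 7.5
```

```bash
python3 -c "
from h import *
print(np.mean([(env.camera('wrist'),env.get_state()['eef_pos'][2])[1] for _ in range(2)]))
rep()"
```

```text
55.952067791595965
t 3.00 plat [ -95.5 -160. ] tipz 39.0 yawerr -0.000 tilt [ 0.001 -0.001 -1.   ] F [-5.21  2.23 14.65] w 0.4
```

NR is tight: it took 15 N with only about 0.2 mm of give. Next I'll test NL, crossing above the slab.

>>> arm_command(
  targets=[
    [0, 0, 0, 0, 0, -0.15, -1],
    [0, 0, 0, 0, 0, -0.15, -1],
    [0, 0, 0, 0, -0.199, 0, -1],
    [0, 0, 0, 0, -0.199, 0, -1],
    [0, 0, 0, 0, -0.199, 0, -1],
    [0, 0, 0, 0, -0.199, 0, -1],
    [0, 0, 0, 0, -0.199, 0, -1],
    [0, 0, 0, 0, -0.199, 0, -1],
    [0, 0, 0, 0, -0.199, 0, -1],
    [0, 0, 0, 0, -0.199, 0, -1],
    [0, 0, 0, 0, 0, 0, -1],
    [0, 0, 0, 0, 0, 0, -1],
  ],
)

```text
time_s: 4.2
eef_pos: [456.6, 115.6, 112.4]
tool_rot: [-3.128, -0.157, 0.001]
wrist_force: [-0.3, -0.4, 0.1]
grip_width: 0.2
grasp_force: 0.0
```

```bash
python3 -c "from h import *;rep()"
```

```text
t 4.20 plat [-95.6 146.4] tipz 95.4 yawerr 0.017 tilt [-0.001  0.009 -1.   ] F [-0.29 -0.35  0.1 ] w 0.2
```

>>> arm_command(
  targets=[
    [0, 0, 0, 0, -0.055, 0, -1],
    [0, 0, 0, 0, 0, 0.13, -1],
    [0, 0, 0, 0, 0, 0.13, -1],
    [0, 0, 0, 0, 0, 0, -1],
    [0, 0, 0, 0, 0, 0, -1],
  ],
)

```text
time_s: 4.7
eef_pos: [455.7, 120.3, 60.3]
tool_rot: [-3.122, -0.165, 0.004]
wrist_force: [-0.1, -0.2, 0.6]
grip_width: 0.1
grasp_force: 0.0
```

```bash
python3 -c "from h import *;rep()"
```

```text
t 4.70 plat [-96.1 151.1] tipz 43.3 yawerr 0.022 tilt [-0.003  0.015 -1.   ] F [-0.14 -0.21  0.62] w 0.1
```

```bash
python3 -c "
from h import *
s=env.get_state();print(s['joint_pos'].round(3),s['joint_velocities'].round(3),s['effort'].round(2));env.camera('wrist');rep();env.camera('wrist');rep()"
```

```text
[ 0.106 -0.047 -0.372  1.247  0.015  3.141] [ 0.005 -0.015  0.035 -0.     0.002  0.002] [ 2.000e-02 -2.826e+01  2.990e+01  5.000e-02  5.000e-02  0.000e+00]
t 4.75 plat [-95.2 151.3] tipz 44.3 yawerr 0.023 tilt [-0.001  0.015 -1.   ] F [-0.61 -0.31  0.03] w -0.1
t 4.80 plat [-94.6 151.4] tipz 44.8 yawerr 0.023 tilt [ 0.     0.016 -1.   ] F [ 1.2  -0.13 -0.16] w 0.2
```

Joint 6 has hit its limit, which explains the y error. I'll raise the tool and turn it half round, which is the same shape with the fingers shut.

>>> arm_command(
  targets=[
    [0, 0, 0, 0, 0, -0.15, -1],
    [0, 0, -0.0945, 0, 0, 0, -1],
    [0, 0, -0.0945, 0, 0, 0, -1],
    [0, 0, -0.0945, 0, 0, 0, -1],
    [0, 0, -0.0945, 0, 0, 0, -1],
    [0, 0, -0.0945, 0, 0, 0, -1],
    [0, 0, -0.0945, 0, 0, 0, -1],
    [0, 0, -0.0945, 0, 0, 0, -1],
    [0, 0, -0.0945, 0, 0, 0, -1],
    [0, 0, -0.0945, 0, 0, 0, -1],
    [0, 0, -0.0945, 0, 0, 0, -1],
    [0, 0, -0.0945, 0, 0, 0, -1],
  ],
)

```text
time_s: 6.0
eef_pos: [457.4, 120.6, 92.4]
tool_rot: [-2.099, -2.324, -0.02]
wrist_force: [-0.8, -0.3, -0.5]
grip_width: -0.1
grasp_force: 0.0
```

>>> arm_command(
  targets=[
    [0, 0, -0.0945, 0, 0, 0, -1],
    [0, 0, -0.0945, 0, 0, 0, -1],
    [0, 0, -0.0945, 0, 0, 0, -1],
    [0, 0, -0.0945, 0, 0, 0, -1],
    [0, 0, -0.0945, 0, 0, 0, -1],
    [0, 0, -0.0945, 0, 0, 0, -1],
    [0, 0, -0.0945, 0, 0, 0, -1],
    [0, 0, -0.0945, 0, 0, 0, -1],
    [0, 0, -0.0945, 0, 0, 0, -1],
    [0, 0, -0.0945, 0, 0, 0, -1],
    [0, 0, -0.0945, 0, 0, 0, -1],
    [0, 0, 0, 0, 0, 0, -1],
  ],
)

```text
time_s: 7.2
eef_pos: [457.3, 120.6, 92.2]
tool_rot: [-0.132, 3.137, 0.024]
wrist_force: [0.4, 0.3, 0.0]
grip_width: -0.3
grasp_force: 0.0
```

```bash
python3 -c "from h import *;rep();print(env.get_state()['joint_pos'].round(2))"
```

```text
t 7.20 plat [-94.5 151.3] tipz 75.2 yawerr -3.141 tilt [ 0.001  0.016 -1.   ] F [0.36 0.33 0.04] w -0.3
[ 0.11 -0.07 -0.33  1.31  0.02  0.02]
```

>>> arm_command(
  targets=[
    [0.0107, 0, 0, 0, 0.033, 0.08, -1],
    [0, 0, 0, 0, 0, 0.08, -1],
    [0, 0, 0, 0, 0, 0.015, -1],
    [0, 0, 0, 0, 0, 0, -1],
    [0, 0, 0, 0, 0, 0, -1],
    [0, 0, 0, 0, 0, 0, -1],
  ],
)

```text
time_s: 7.8
eef_pos: [456.3, 127.3, 56.5]
tool_rot: [-0.131, 3.138, -0.001]
wrist_force: [0.2, 0.6, 0.1]
grip_width: -0.0
grasp_force: 0.0
```

```bash
python3 -c "from h import *;rep()"
```

```text
t 7.80 plat [-94.9 158.1] tipz 39.5 yawerr -3.142 tilt [ 0.001 -0.001 -1.   ] F [0.19 0.57 0.14] w -0.0
```

>>> arm_command(
  targets=[
    [0, 0, 0, 0, 0, 0.01, -1],
    [0, 0, 0, 0, 0, 0, -1],
    [0, 0, 0, 0, 0, 0, -1],
  ],
)

```text
time_s: 8.1
eef_pos: [456.4, 127.4, 54.9]
tool_rot: [-0.132, 3.137, -0.001]
wrist_force: [-1.9, -0.6, 5.9]
grip_width: -0.1
grasp_force: 2.7
```

>>> arm_command(
  targets=[
    [0, 0, 0, 0, 0, 0.01, -1],
    [0, 0, 0, 0, 0, 0, -1],
    [0, 0, 0, 0, 0, 0, -1],
  ],
)

```text
time_s: 8.4
eef_pos: [456.4, 127.5, 53.3]
tool_rot: [-0.132, 3.137, -0.001]
wrist_force: [-1.8, -1.2, 7.7]
grip_width: -0.0
grasp_force: 3.9
```

>>> arm_command(
  targets=[
    [0, 0, 0, 0, 0, 0.01, -1],
    [0, 0, 0, 0, 0, 0, -1],
    [0, 0, 0, 0, 0, 0, -1],
  ],
)

```text
time_s: 8.7
eef_pos: [456.3, 127.5, 52.3]
tool_rot: [-0.132, 3.137, -0.001]
wrist_force: [-4.2, 0.2, 12.0]
grip_width: -0.2
grasp_force: 6.3
```

```bash
python3 -c "from h import *;rep()"
```

```text
t 8.70 plat [-94.9 158.2] tipz 35.3 yawerr -3.141 tilt [ 0.002 -0.001 -1.   ] F [-4.22  0.16 12.04] w -0.2
```

NL dips about 4 mm at 12 N, so it is the loose foot. I'll back off and look at its tab from close up with the wrist camera.

>>> arm_command(
  targets=[
    [0, 0, 0, 0, 0, -0.15, -1],
    [0, 0, 0, 0, 0, -0.2, -1],
    [0, 0, 0, 0.17, 0, -0.2, -1],
    [0, 0, 0, 0.17, 0, 0, -1],
    [0, 0, 0, 0.08, 0, 0, -1],
    [0, 0, 0, 0, 0, 0, -1],
    [0, 0, 0, 0, 0, 0, -1],
  ],
)

```text
time_s: 9.4
eef_pos: [373.9, 120.6, 157.6]
tool_rot: [-0.132, 3.138, -0.001]
wrist_force: [0.3, 0.0, -0.5]
grip_width: -0.3
grasp_force: 0.0
```

```bash
python3 - <<'E'
from h import *
for u,v in [(155,500),(165,530),(250,500),(250,530),(201,540),(201,525),(201,515),(201,490)]:
    print((u,v),world('top1',200+u/4,140+v/4).round(1))
rep();p,d,i=snap('wrist','w1')
q=cv2.convertScaleAbs(p,alpha=1.5)[:,:,::-1]; cv2.imwrite('pics/w1v.png',q)
E
```

```text
(155, 500) [408.  155.3   5.8]
(165, 530) [388.3 149.6   2.7]
(250, 500) [406.3  93.7   5.5]
(250, 530) [387.3  93.3  11.5]
(201, 540) [381.9 125.   12.2]
(201, 525) [391.2 125.4   7.8]
(201, 515) [399.2 121.4  35.4]
(201, 490) [414.3 123.2  20.8]
t 9.40 plat [-177.5  158.2] tipz 140.6 yawerr -3.141 tilt [ 0.001 -0.001 -1.   ] F [ 0.3   0.02 -0.49] w -0.3
```

View pics/w1v.png

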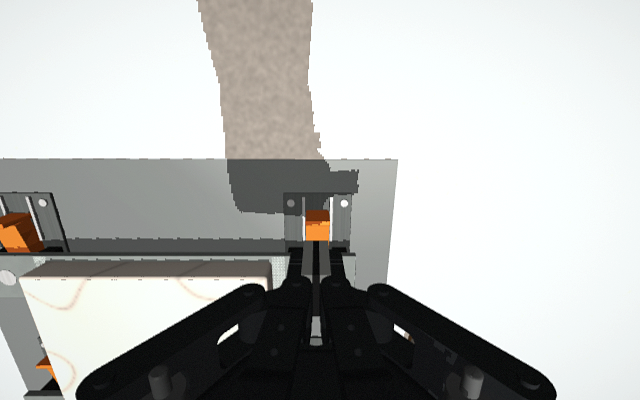

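The wrist picture shows the NL shim's tab at (305–329, 210–240), centred on col 317, with the mount's thin guide rails beside it and clear floor in front (rows 192–210).

```bash
python3 - <<'E'
from h import *
c,a,Rm,_=fit()
def pl(w): return np.r_[Rm.T@(w[:2]-c)-PL[2],w[2]].round(1)
for u,v in [(305,211),(329,211),(317,211),(317,214),(317,220),(317,224),(317,228),(317,236),(301,215),(334,215),(301,230),(334,230),(290,203),(317,200)]:
    print((u,v),'depth',pl(world('w1',u,v)),'z37',pl(world('w1',u,v,37)))
E
```

```text
(305, 211) depth [-60.3 -10.5   6.3] z37 [-71.8  -9.3  37. ]
(329, 211) depth [-60.1  15.    5.8] z37 [-71.8  13.4  37. ]
(317, 211) depth [-62.5   2.2  12.2] z37 [-71.8   2.1  37. ]
(317, 214) depth [-62.    2.2  19.4] z37 [-68.7   2.1  37. ]
(317, 220) depth [-61.7   2.1  34.9] z37 [-62.6   2.1  37. ]
(317, 224) depth [-58.8   2.1  37.8] z37 [-58.5   2.1  37. ]
(317, 228) depth [-47.1   2.2  20.8] z37 [-54.3   2.1  37. ]
(317, 236) depth [-37.7   2.2  20. ] z37 [-45.8   2.1  37. ]
(301, 215) depth [-55.7 -14.9   6.2] z37 [-67.7 -13.1  37. ]
(334, 215) depth [-55.8  20.4   6.4] z37 [-67.7  18.2  37. ]
(301, 230) depth [-38.2 -15.2   6.1] z37 [-52.2 -13.4  37. ]
(334, 230) depth [-38.   20.8   5.7] z37 [-52.2  18.6  37. ]
(290, 203) depth [-69.9 -26.1   7.9] z37 [-79.8 -23.2  37. ]
(317, 200) depth [-72.4   2.2   5.6] z37 [-82.7   2.1  37. ]
```

>>> arm_command(
  targets=[
    [0, 0, 0, 0, 0, 0.15, -1],
    [0, 0, 0, 0, 0, 0.15, -1],
    [0, 0, 0, 0, 0, 0.15, -1],
    [0, 0, 0, 0, 0, 0.15, -1],
    [0, 0, 0, 0, 0, 0.02, -1],
    [0, 0, 0, 0, 0, 0, -1],
    [0, 0, 0, 0, 0, 0, -1],
  ],
)

```text
time_s: 10.15
eef_pos: [374.8, 120.6, 35.0]
tool_rot: [-0.132, 3.137, -0.001]
wrist_force: [0.6, 0.2, 0.2]
grip_width: -0.1
grasp_force: 0.0
```

```bash
python3 -c "from h import *;rep()"
```

```text
t 10.15 plat [-176.6  158.2] tipz 18.0 yawerr -3.141 tilt [ 0.002 -0.    -1.   ] F [0.61 0.23 0.22] w -0.1
```

>>> arm_command(
  targets=[
    [0, 0, 0, -0.02, 0, 0.015, -1],
    [0, 0, 0, -0.02, 0, 0, -1],
    [0, 0, 0, -0.015, 0, 0, -1],
    [0, 0, 0, -0.015, 0, 0, -1],
    [0, 0, 0, 0, 0, 0, -1],
    [0, 0, 0, 0, 0, 0, -1],
  ],
)

```text
time_s: 10.75
eef_pos: [387.6, 121.7, 30.7]
tool_rot: [-0.133, 3.139, -0.001]
wrist_force: [-0.4, -0.8, 0.4]
grip_width: 0.3
grasp_force: 0.3
```

```bash
python3 -c "from h import *;rep()"
```

```text
t 10.75 plat [-163.8  158.1] tipz 13.7 yawerr -3.141 tilt [ 0.    -0.001 -1.   ] F [-0.38 -0.77  0.39] w 0.3
```

>>> arm_command(
  targets=[
    [0, 0, 0, -0.015, 0, 0, -1],
    [0, 0, 0, -0.015, 0, 0, -1],
    [0, 0, 0, 0, 0, 0, -1],
  ],
)

```text
time_s: 11.05
eef_pos: [393.5, 122.2, 30.5]
tool_rot: [0.133, -3.138, 0.001]
wrist_force: [-0.7, -0.6, 0.1]
grip_width: -0.1
grasp_force: 0.8
```

>>> arm_command(
  targets=[
    [0, 0, 0, -0.015, 0, 0, -1],
    [0, 0, 0, -0.015, 0, 0, -1],
    [0, 0, 0, 0, 0, 0, -1],
  ],
)

```text
time_s: 11.35
eef_pos: [399.7, 122.7, 30.5]
tool_rot: [0.133, -3.139, 0.001]
wrist_force: [-1.6, -0.5, -0.9]
grip_width: 0.0
grasp_force: 0.6
```

```bash
python3 -c "from h import *;rep()"
```

```text
t 11.35 plat [-151.6  158.2] tipz 13.5 yawerr -3.141 tilt [-0.    -0.001 -1.   ] F [-1.59 -0.54 -0.94] w 0.0
```

>>> arm_command(
  targets=[
    [0, 0, 0, -0.015, 0, 0, -1],
    [0, 0, 0, 0, 0, 0, -1],
    [0, 0, 0, 0, 0, 0, -1],
  ],
)

```text
time_s: 11.65
eef_pos: [402.6, 122.9, 30.5]
tool_rot: [-0.133, 3.139, -0.001]
wrist_force: [-1.2, -0.2, -0.6]
grip_width: -0.2
grasp_force: 0.6
```

>>> arm_command(
  targets=[
    [0, 0, 0, -0.015, 0, 0, -1],
    [0, 0, 0, 0, 0, 0, -1],
    [0, 0, 0, 0, 0, 0, -1],
  ],
)

```text
time_s: 11.95
eef_pos: [405.2, 123.2, 30.5]
tool_rot: [0.133, -3.138, 0.001]
wrist_force: [-2.3, -0.2, -0.2]
grip_width: 0.5
grasp_force: 1.3
```

```bash
python3 - <<'E'
from h import *
rep();p,d,i=snap('wrist','w2')
cv2.imwrite('pics/w2v.png',cv2.convertScaleAbs(p,alpha=1.5)[:,:,::-1])
E
```

```text
t 11.95 plat [-146.2  158.2] tipz 13.5 yawerr -3.141 tilt [-0.001 -0.001 -1.   ] F [-2.31 -0.24 -0.24] w 0.5
```

View pics/w2v.png

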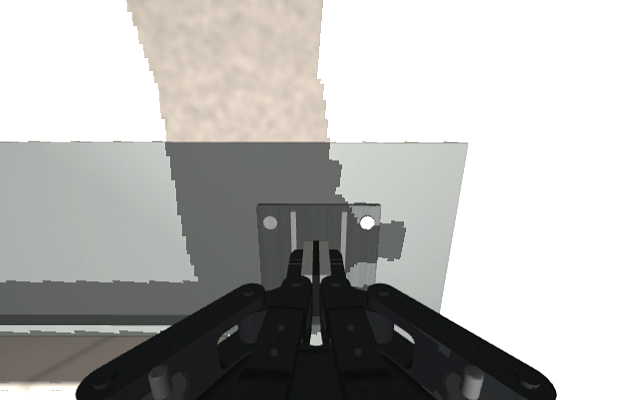

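The tab is now hidden behind the fingers, which stand in the channel at (317,250). I'll go on pushing by force.

>>> arm_command(
  targets=[
    [0, 0, 0, -0.01, 0, 0, -1],
    [0, 0, 0, 0, 0, 0, -1],
    [0, 0, 0, 0, 0, 0, -1],
  ],
)

```text
time_s: 12.3
eef_pos: [406.5, 123.2, 30.5]
tool_rot: [0.133, -3.137, 0.001]
wrist_force: [-4.8, -0.3, 0.9]
grip_width: -0.4
grasp_force: 2.6
```

>>> arm_command(
  targets=[
    [0, 0, 0, -0.01, 0, 0, -1],
    [0, 0, 0, 0, 0, 0, -1],
    [0, 0, 0, 0, 0, 0, -1],
  ],
)

```text
time_s: 12.6
eef_pos: [408.0, 123.4, 30.5]
tool_rot: [0.133, -3.136, 0.001]
wrist_force: [-6.1, -1.8, 3.3]
grip_width: -0.1
grasp_force: 3.2
```

>>> arm_command(
  targets=[
    [0, 0, 0, -0.01, 0, 0, -1],
    [0, 0, 0, 0, 0, 0, -1],
    [0, 0, 0, 0, 0, 0, -1],
  ],
)

```text
time_s: 12.9
eef_pos: [409.3, 123.5, 30.4]
tool_rot: [0.133, -3.134, 0.002]
wrist_force: [-7.5, -1.6, 4.5]
grip_width: 0.1
grasp_force: 4.1
```

>>> arm_command(
  targets=[
    [0, 0, 0, -0.008, 0, 0, -1],
    [0, 0, 0, 0, 0, 0, -1],
    [0, 0, 0, 0, 0, 0, -1],
  ],
)

```text
time_s: 13.2
eef_pos: [410.2, 123.6, 30.4]
tool_rot: [0.133, -3.133, 0.002]
wrist_force: [-9.8, -0.9, 6.5]
grip_width: 0.1
grasp_force: 5.0
```

>>> arm_command(
  targets=[
    [0, 0, 0, -0.008, 0, 0, -1],
    [0, 0, 0, 0, 0, 0, -1],
    [0, 0, 0, 0, 0, 0, -1],
  ],
)

```text
time_s: 13.5
eef_pos: [411.1, 123.6, 30.4]
tool_rot: [0.133, -3.131, 0.002]
wrist_force: [-10.8, -2.0, 7.8]
grip_width: 0.1
grasp_force: 5.8
```

```bash
python3 -c "from h import *;rep()"
```

```text
t 13.50 plat [-140.2  158.1] tipz 13.4 yawerr -3.141 tilt [-0.008 -0.002 -1.   ] F [-10.8   -1.97   7.78] w 0.1
```

>>> arm_command(
  targets=[
    [0, 0, 0, 0.07, 0, 0, -1],
    [0, 0, 0, 0.07, 0, 0, -1],
    [0, 0, 0, 0, 0, -0.17, -1],
    [0, 0, 0, 0, 0, -0.17, -1],
    [0, 0, 0, 0, 0, -0.15, -1],
    [0, 0, 0, 0, 0, 0, -1],
    [0, 0, 0, 0, 0, 0, -1],
  ],
)

```text
time_s: 14.2
eef_pos: [388.9, 121.9, 130.3]
tool_rot: [-0.132, 3.133, -0.0]
wrist_force: [0.3, -0.9, -0.9]
grip_width: 0.1
grasp_force: 0.0
```

```bash
python3 - <<'E'
from h import *
rep();p,d,i=snap('wrist','w3')
cv2.imwrite('pics/w3v.png',cv2.convertScaleAbs(p,alpha=1.5)[:,:,::-1])
E
```

```text
t 14.20 plat [-162.6  158.3] tipz 113.3 yawerr -3.141 tilt [ 0.005  0.    -1.   ] F [ 0.26 -0.87 -0.93] w 0.1
```

View pics/w3v.png

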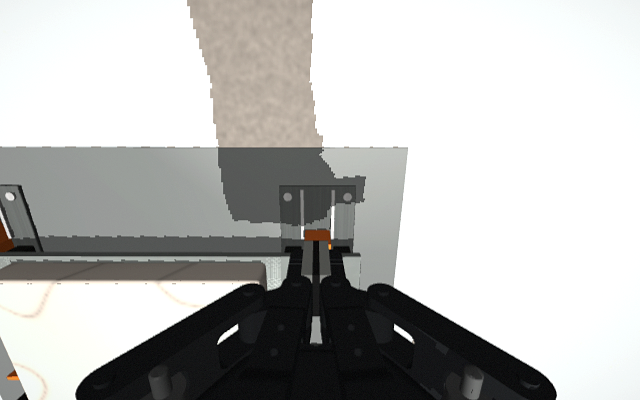

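The shim has gone in: the tab's outer face is now at about (317,234), close in front of the lug edge at row 250. I'll measure how far it went and press the lug again.

```bash
python3 - <<'E'
from h import *
c,a,Rm,_=fit()
for v in (229,232,235,238):
    w=world('w3',317,v);print(v,np.r_[Rm.T@(w[:2]-c)-PL[2],w[2]].round(1))
E
```

```text
229 [-36.1   2.2   6.2]
232 [-35.9   2.2  12.5]
235 [-35.3   2.2  17.9]
238 [-36.2   2.2  26.1]
```

>>> arm_command(
  targets=[
    [0, 0, 0, -0.17, 0, 0, -1],
    [0, 0, 0, -0.17, 0, 0.1, -1],
    [0, 0, 0, 0, 0, 0.15, -1],
    [0, 0, 0, 0, 0, 0.08, -1],
    [0, 0, 0, 0, 0, 0, -1],
    [0, 0, 0, 0, 0, 0, -1],
  ],
)

```text
time_s: 14.85
eef_pos: [453.4, 127.2, 61.6]
tool_rot: [0.132, -3.136, 0.001]
wrist_force: [-0.1, 0.4, 0.3]
grip_width: -0.0
grasp_force: 0.0
```

```bash
python3 -c "from h import *;rep()"
```

```text
t 14.85 plat [-97.8 158.1] tipz 44.6 yawerr -3.141 tilt [-0.003 -0.001 -1.   ] F [-0.05  0.44  0.28] w -0.0
```

>>> arm_command(
  targets=[
    [0, 0, 0, 0, 0, 0.015, -1],
    [0, 0, 0, 0, 0, 0.015, -1],
    [0, 0, 0, 0, 0, 0, -1],
    [0, 0, 0, 0, 0, 0, -1],
  ],
)

```text
time_s: 15.25
eef_pos: [454.4, 127.4, 56.9]
tool_rot: [-0.133, 3.139, -0.001]
wrist_force: [1.1, 0.2, -0.7]
grip_width: 0.0
grasp_force: 0.0
```

>>> arm_command(
  targets=[
    [0, 0, 0, 0, 0, 0.01, -1],
    [0, 0, 0, 0, 0, 0, -1],
    [0, 0, 0, 0, 0, 0, -1],
  ],
)

```text
time_s: 15.55
eef_pos: [454.8, 127.4, 56.4]
tool_rot: [-0.133, 3.138, -0.001]
wrist_force: [-1.9, -0.1, 6.5]
grip_width: 0.1
grasp_force: 3.5
```

>>> arm_command(
  targets=[
    [0, 0, 0, 0, 0, 0.005, -1],
    [0, 0, 0, 0, 0, 0, -1],
    [0, 0, 0, 0, 0, 0, -1],
  ],
)

```text
time_s: 15.85
eef_pos: [454.8, 127.4, 56.3]
tool_rot: [-0.133, 3.138, -0.001]
wrist_force: [-5.1, -1.3, 9.9]
grip_width: 0.2
grasp_force: 5.7
```

NL is now firm: under 0.6 mm at 10 N, the same as NR. I'll retract and check the scene from above.

>>> arm_command(
  targets=[
    [0, 0, 0, 0, 0, -0.15, -1],
    [0, 0, 0, 0, 0, -0.2, -1],
    [0, 0, 0, 0, 0, -0.2, -1],
    [0, 0, 0, 0.2, 0, -0.15, -1],
    [0, 0, 0, 0.2, 0, 0, -1],
    [0, 0, 0, 0.2, 0, 0, -1],
    [0, 0, 0, 0.2, 0, 0, -1],
    [0, 0, 0, 0, 0, 0, -1],
    [0, 0, 0, 0, 0, 0, -1],
  ],
)

```text
time_s: 16.75
eef_pos: [295.1, 114.0, 194.2]
tool_rot: [-0.133, 3.136, -0.001]
wrist_force: [1.0, 0.7, 0.3]
grip_width: -0.3
grasp_force: 0.0
```

```bash
python3 - <<'E'
from h import *
rep();p,_,_=snap('top','top2')
q=cv2.convertScaleAbs(np.ascontiguousarray(p[140:290,170:440,::-1]),alpha=1.6)
cv2.imwrite('pics/top2c.png',cv2.resize(q,(800,444),interpolation=cv2.INTER_CUBIC))
a=np.load('pics/top1.npz')['p'].astype(int)
df=np.abs(a-p).max(2)>25
n,_,st,ce=cv2.connectedComponentsWithStats(df[130:260].astype(np.uint8))
for s in st[1:]:
    if s[4]>3: print(s[0],s[1]+130,s[2:])
E
```

```text
t 16.75 plat [-256.6  158.3] tipz 177.2 yawerr -3.141 tilt [ 0.003 -0.    -1.   ] F [0.97 0.67 0.32] w -0.3
347 152 [ 2  7 11]
346 161 [ 4  7 18]
253 258 [2 2 4]
```

View pics/top2c.png

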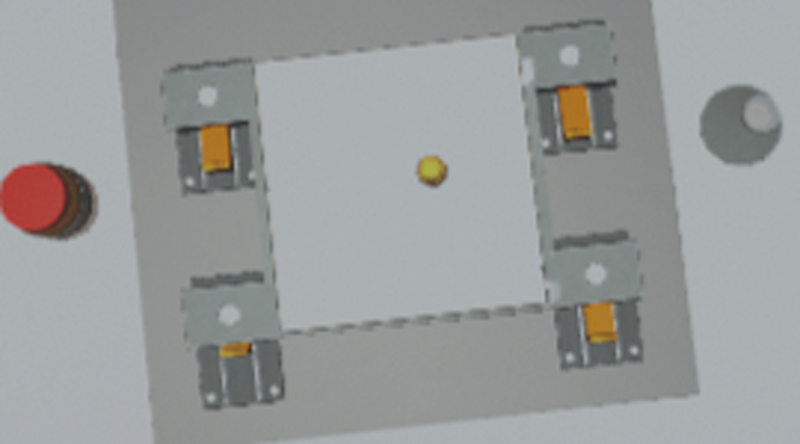

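Only the NL shim has moved: its tab is now at crop (235,350), tight by the lug. The other three shims, the weight, jar and flask stand as before.

```bash
python3 -c "from h import *;print(env.job_done())"
```

```text
the job is handed in; nothing more can be done
None
```

The loose shim was under the near-left foot; I pushed it in about 26 mm until it pushed back with about 11 N, that foot then gave under 0.6 mm at 10 N, and the job is handed in (near-right tested firm, the far feet were not pressed).

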